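Release the sample-port cover with both latch buttons

ROBOT

A 7-joint arm with a two-finger parallel gripper is mounted at the origin on the work surface. World frame = base frame: x ahead of the robot, y to its left, z up, the work surface at z = 0. Lengths are in mm, angles in degrees, forces in N, time in s.
With the tool pointing down it reaches from about 425 to 950 mm from the base axis. Payload 4.7 kg.
Tool frame: the origin (TCP) lies on the centre line of the jaws, within the pads' length; the fingertips stand 19 mm ahead of it and the grasp point (between the pads) is the TCP; z points along the fingers, x is the direction in which the jaws open and shut, and the axes are right-handed (so a half turn about z gives the same grasp; the last joint's range is limited). The gripper opens to 87 mm and grips with 3 to 60 N. Pads are 19 mm wide; open, the fingers measure 117 mm over their backs; the gripper's body (75 mm by 190 mm) begins 51 mm behind the grasp point.
Start: joints at [-73.276, 26.849, -2.785, 87.806, 1.381, 65.374, -4.715], TCP at [212.805, 640.595, 241.573] pointing down, gripper open.
Joint ranges: [-148.3, 148.3], [-19.14, 114.17], [-79.39, 73.82], [5.75, 140.21], [-59.74, 239.74], [12.07, 113.84], [-152.46, 152.46]. Speed limits (degrees/s): [147.25, 147.25, 180, 180, 180, 180, 180].

INTERFACE

Orientations are given as [roll, pitch, yaw] about the fixed x, y, z axes, in that order (R = Rz(yaw) Ry(pitch) Rx(roll)).
In Python, from bench import ctrl gives the robot as it stands. Calls block until the motion is done:
- ctrl.move_to(position, orientation): joint-space move of the TCP to a pose.
- ctrl.servo_line(position, orientation=None, velocity=150, contact_N=None): straight line of the TCP; orientation=None keeps the orientation; velocity is the mean speed in mm/s. With contact_N (N) it stops when the force on the tool has changed by that much, and returns True; else False.
- ctrl.goto_joints(angles): joint-space move.
- ctrl.set_gripper(opening, f_grip=None): finger opening in mm; f_grip is the grip in N (None keeps the last); returns when the fingers have stopped.
- ctrl.dwell(seconds).
- ctrl.ik(position, orientation): joint angles nearest the present ones, or None.
- ctrl.read_state(): the state.
- ctrl.snapshot(name): name is "scene" or "top" or "wrist"; returns a dict with "frame" (480x640x3 uint8, blue, green, red), "mtx" (3x3 intrinsics, pixels), "camera_from_world" (4x4, takes a point from world to camera coordinates). Camera axes: x right, y up, looking along -z (the intrinsics and any distortion apply to the point x, -y, -z); pixel columns grow to the right and rows downward; lengths in mm; the calibration is good to about 2 mm. A picture is of the moment at which its call begins. There is no depth.
A pose or a line that the arm cannot do raises ctrl.PlanningError and nothing moves.
- ctrl.sign_off(): hands the job in, once; it reports no verdict.
Trained networks look in a picture, given as the dict that the camera call returned (one of the last four; its "shot" number tells which), for a name from the list of things; names that differ only in an ending like _2 or _b are one class to them, and where a whole thing is asked for, a point or a joint stands for the part that bears it (a point fixed in the world has none). Each returns a list of dicts, best first, with "score" (0 to 1); they miss things now and then, are a little off and sometimes report something else, mostly with a low value. They report only what shows in the picture. A call takes as long as a camera call.
- ctrl.spot_in(picture, thing): "uv" ([column, row] in pixels, amid what is visible of it).
- ctrl.cut_out(picture, thing): "pixels" (480x640 bool, what is visible of it) and "uv" ([column, row] in pixels, amid what is visible of it).
The state is a dict: "time": time; "q": joint angles; "joint_velocities": joint speeds; "effort": joint torques, N m; "tool_pos": TCP position; "eef_rot": TCP orientation; "contact_force": force on the tool from outside, world axes, zero at the start; "torque": the same for the moment, N m; "opening": finger opening in mm.
Only numpy, scipy, OpenCV 4.12 (cv2) and the standard library are available. Lean on these libraries where they do the work, as an engineer would, in place of code of your own. Each camera call takes 0.05 s, during which the arm holds its last target. There are 200 camera calls.

TASK

The sprung cover over the sample port of the white bench unit is held shut by two latches. Put one fingertip on each of the two oblong latch buttons in front of the cover, press both fully down together and keep them down until the cover has risen by itself as far as it goes, then let both buttons come up and leave the cover standing open. Do not touch the cover, do not press the round run key, and leave the bottle, boat, jar and calculator where they are.

Things in the scene. Friction and masses are not known exactly. Their poses are not given: they have to be found in the camera images.
- unit: White bench-top sample unit, 380 (x) x 420 (y) x 200 mm high, fixed. Origin: centre of its underside on the table; x points from its front (the side nearest the robot) to its back, y to its left seen from the robot, z up. Its flat deck is 140 mm above the table; a rear housing from x = +90 mm to the back stands 60 mm higher. On the deck from front to back: the latch buttons (x = -125 mm), the cover, the rear housing.
- left_top (a point): Centre of the top face of the left latch button: an oblong grey cap 20 mm (unit x) x 26 mm (unit y), standing 12 mm above the deck when up, 5 mm when fully down; the deck round it is flat. The left and right buttons are 60 mm apart centre to centre along unit y, at unit y = +30 and -30 mm, with nothing between them. It is sprung and comes up by itself.
- right_top (a point): Centre of the top face of the right latch button; same size as the left one.
- left_button: The left latch button's cap; origin at deck height below its centre when up (12 mm under its top face), axes as the unit's.
- right_button: The right latch button's cap; origin as for the left one.
- left_plunger (a joint): How far the left latch button is pressed down, m: 0 up, 0.007 fully down. About 1 N starts it, 3.5 N holds it fully down (so about 7 N for the pair). It draws its latch hook fully back from about 0.005; a single button does not free the cover.
- right_plunger (a joint): The same for the right latch button.
- cover_hinge (a joint): Opening angle of the cover, rad: 0 shut, 0.5 fully risen (its stop). With both buttons down a damped spring lifts it to the stop in about 1.5 s, and it stays there. If the buttons are let go early the latches can catch it again on a second step near 0.12.
- cover: Grey plate with a clear window, 120 (x) x 150 (y) x 8 mm, lying on the deck, hinged on a steel pin along its back edge; opens upward, its front edge rising about 60 mm. Origin: on the hinge axis at the middle of its back edge, 5 mm behind the plate and 4 mm above the deck; axes as the unit's when shut. Not to be touched.
- cover_edge (a point): Middle of the cover's top front edge; when shut 45 mm behind the line of the two button centres and 8 mm above the deck.
- run_key_top (a point): Centre of the top face of the run key: a round grey key of 22 mm diameter, 7 mm above the deck, on the same line as the latch buttons but 85 mm to the right of the right one. Not to be pressed.
- run_key (a joint): How far the run key is pressed, m: 0 up, 0.004 down.
- acid_bottle: Amber glass bottle with white cap, 56 mm diameter, 105 mm high, standing loose on the deck at one side of the cover; origin at the centre of its underside.
- boat: White ceramic sample boat, 75 x 18 x 12 mm with a small tab at one end, lying loose on the deck at the other side of the cover; origin at the centre of its underside, x along it.
- jar: Clear glass jar, 68 mm diameter, 120 mm high, standing loose on the table to one side of the unit; origin at the centre of its underside.
- calculator: White desk calculator, 150 x 85 x 18 mm, lying loose on the table to the other side of the unit; origin at the centre of its underside.

How it is judged:
By the outcome, as a careful person would: the job done as asked, in the order asked, and still so for the second after the job is handed in, with the robot touching nothing.
It also fails if it takes over 32 s, if anything falls off the work surface, if the arm or the gripper's body presses on something with over 40 N, if the wrist force passes 120 N, or if a joint passes its speed limit or range.

## Working session

There is one attempt and no reset: what is moved stays moved. The work goes in short steps, each a Python script; the robot and the scene stay as the last script left them, time stands still between calls to the robot, and variables do not carry over. Pictures are saved under pics/ and viewed, about 8 in all and at most 12, crops included, and the job is handed in when it is done.

```bash
mkdir -p pics; ls
cat > h.py <<'E'
import numpy as np, cv2
from bench import ctrl
def ray(p,uv):
    K=np.array(p["mtx"]);T=np.array(p["camera_from_world"])
    d=np.linalg.inv(K)@np.array([uv[0],uv[1],1.0]); d=np.array([d[0],-d[1],-d[2]])
    R=T[:3,:3]; return -R.T@T[:3,3], R.T@d
def onz(p,uv,z):
    c,d=ray(p,uv); return c+d*(z-c[2])/d[2]
def proj(p,X):
    T=np.array(p["camera_from_world"]);x=T[:3,:3]@np.array(X)+T[:3,3]
    u=np.array(p["mtx"])@np.array([x[0],-x[1],-x[2]]);return u[:2]/u[2]
E
python3 - <<'E'
from h import *
np.set_printoptions(precision=1,suppress=True)
ims=[]
for n in ["scene","top"]:
    p=ctrl.snapshot(n); ims.append(p["frame"]); cv2.imwrite(f"pics/{n}0.png",p["frame"])
    print(n,[k for k in p], ray(p,[320,240])[0])
    for t,z in [("left_top",152),("right_top",152),("run_key_top",147),("cover_edge",148),("acid_bottle",190),("boat",146),("jar",60),("calculator",18),("unit",140)]:
        print(t,[(round(r["score"],2),np.array(r["uv"]),onz(p,r["uv"],z)) for r in ctrl.spot_in(p,t)[:3]])
print(ctrl.read_state())
E
```

```text
pics
scene ['frame', 'mtx', 'camera_from_world', 'shot'] [1263.4   47.7 1214. ]
left_top [(0.63, array([360.6, 211.4]), array([515.8, 120.6, 152. ]))]
right_top [(0.48, array([505.2, 202.8]), array([464.4, 505.8, 152. ]))]
run_key_top [(0.63, array([307.5, 202.6]), array([492.1, -21.8, 147. ]))]
cover_edge [(0.8, array([342. , 242.1]), array([611.3,  74.8, 148. ]))]
acid_bottle [(0.57, array([399.4, 263.7]), array([689. , 212.4, 190. ]))]
boat [(0.56, array([285.4, 234.3]), array([595.4, -71.8, 146. ])), (0.28, array([129.3, 236.9]), array([ 627.6, -472.1,  146. ]))]
jar [(0.74, array([503.6, 201.5]), array([390.7, 541.5,  60. ]))]
calculator [(0.55, array([127. , 238.2]), array([ 556.2, -539.9,   18. ]))]
unit [(0.56, array([338.9, 272.3]), array([694.4,  70.2, 140. ])), (0.18, array([341.5, 205.8]), array([492.1,  69.9, 140. ]))]
top ['frame', 'mtx', 'camera_from_world', 'shot'] [ 353.7   16.8 1886. ]
left_top [(0.42, array([276.7, 278.2]), array([507.2, 123.5, 152. ]))]
right_top [(0.4, array([298.7, 283.1]), array([493.6,  57.4, 152. ]))]
run_key_top [(0.59, array([324.7, 287.5])
[... 226 characters left out ...]
2. , 190. ])), (0.2, array([292.7, 244.9]), array([603.1,  76.4, 190. ]))]
boat [(0.71, array([344.7, 242.6]), array([619.3, -79.4, 146. ]))]
jar []
calculator [(0.6, array([484.4, 275.5]), array([ 538.7, -539.7,   18. ]))]
unit [(0.79, array([296.8, 231.5]), array([652. ,  66.6, 140. ]))]
{'time': 1.0, 'q': array([-73.3,  26.9,  -2.8,  87.8,   1.4,  65.4,  -4.7]), 'joint_velocities': array([-0. ,  0.1,  0. , -0. , -0. , -0. , -0. ]), 'effort': array([ -0. , -50.8,  -0.1, -23.6,  -0.1,   0. ,   0. ]), 'tool_pos': array([212.8, 640.6, 241.6]), 'eef_rot': array([-180. ,   -0. ,   71.6]), 'contact_force': array([-0.7, -0.2,  0.2]), 'torque': array([-0.,  0.,  0.]), 'opening': 86.85671079680236}
```

View pics/top0.png

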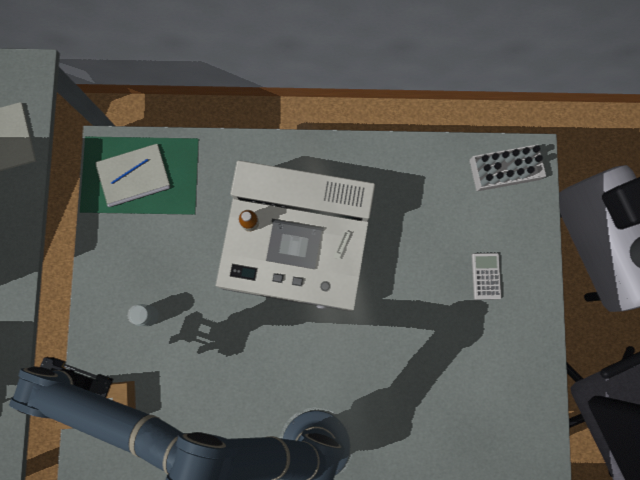

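View pics/scene0.png

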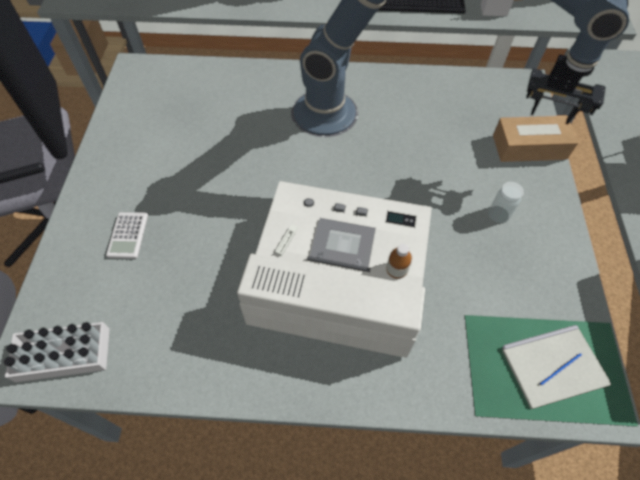

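The top view shows the buttons at about (278,278) and (298,281), with the key at (325,286). The bottle is at (248,218) and the boat at (345,243). The unit's yaw is about -10°. Next I'll go above the button pair and look with the wrist camera.

Run:
```python
from h import *
np.set_printoptions(precision=1,suppress=True)
for y in (80,-100): print(y,ctrl.ik([485,88,330],[180,0,y]))
ctrl.move_to([485,88,330],[180,0,80])
ctrl.set_gripper(45)
p=ctrl.snapshot("wrist"); cv2.imwrite("pics/w1.png",p["frame"])
for t,z in [("left_top",152),("right_top",152),("run_key_top",147),("cover_edge",148),("cover",148)]:
    print(t,[(round(r["score"],2),np.array(r["uv"]),onz(p,r["uv"],z)) for r in ctrl.cut_out(p,t)[:3]])
s=ctrl.read_state();print(s["time"],s["tool_pos"],s["opening"],s["q"],s["contact_force"])
```

```text
80 [-34.7   5.1  21.3 105.9  -2.   69.4  67.2]
-100 [ -50.7    5.2   38.9  106.6   -3.5   69.3 -110.7]
left_top [(0.77, array([360.3, 245. ]), array([508. , 123.7, 152. ]))]
right_top [(0.64, array([296.6, 246.4]), array([499. ,  64.7, 152. ])), (0.41, array([360.7, 243.8]), array([506.9, 124.3, 152. ]))]
run_key_top [(0.66, array([209. , 245.8]), array([485.3, -17.9, 147. ]))]
cover_edge [(0.74, array([321.3, 356.1]), array([621.5,  67. , 148. ]))]
cover [(0.7, array([319.5, 352.4]), array([616.9,  65.9, 148. ]))]
4.4833 [485.  88. 330.] 44.81623111519149 [-34.7   5.1  21.3 105.9  -2.   69.4  67.2] [-0.8 -0.4  0.1]
```

View pics/w1.png

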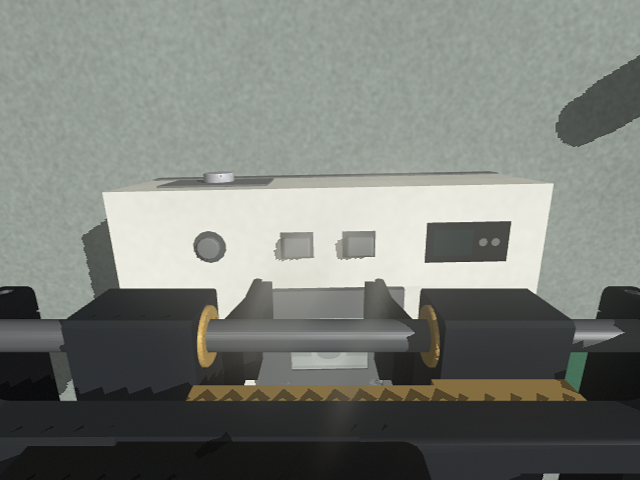

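The wrist view shows the buttons at (360,245) and (297,246) and the run key at (209,246). The measured spacing is 59.7 mm, the key offset fits, and yaw is about -9°. I'll move to 30 mm above the buttons and check.

Run:
```python
from h import *
np.set_printoptions(precision=1,suppress=True)
ctrl.servo_line([503.3,94.8,201],[180,0,81],velocity=120)
p=ctrl.snapshot("wrist"); im=p["frame"].copy(); print(ray(p,[320,240])[0])
for t,z in [("left_top",152),("right_top",152),("run_key_top",147)]:
    print(t,[(round(r["score"],2),np.array(r["uv"]),onz(p,r["uv"],z)) for r in ctrl.cut_out(p,t)[:2]])
uy=np.array([np.cos(np.radians(81)),np.sin(np.radians(81)),0]);ux=np.array([uy[1],-uy[0],0]);m=np.array([503.3,94.8,152])
for s in (30,-30):
    q=np.array([proj(p,m+uy*(s+a)+ux*b) for a,b in((13,10),(13,-10),(-13,-10),(-13,10))])
    cv2.polylines(im,[q.round().astype(int)],True,(0,0,255),1)
cv2.circle(im,tuple(proj(p,m-115*uy-[0,0,5]).astype(int)),3,(0,0,255),-1)
cv2.imwrite("pics/w2.png",im)
p=ctrl.snapshot("scene"); c=proj(p,m).astype(int); cv2.imwrite("pics/s2.png",cv2.resize(p["frame"][c[1]-75:c[1]+75,c[0]-100:c[0]+100],None,fx=4,fy=4))
s=ctrl.read_state();print(s["time"],s["tool_pos"],s["opening"],s["contact_force"])
```

```text
[428.  106.3 344.2]
left_top [(0.87, array([361. , 273.7]), array([504.1, 119.4, 152. ]))]
right_top [(0.57, array([269.8, 273.1]), array([495.5,  67.7, 152. ]))]
run_key_top [(0.87, array([123.6, 274.2]), array([484.5, -18.7, 147. ]))]
5.9667 [503.5  94.8 201.4] 44.68180592292322 [0.3 1.  0.5]
```

View pics/w2.png

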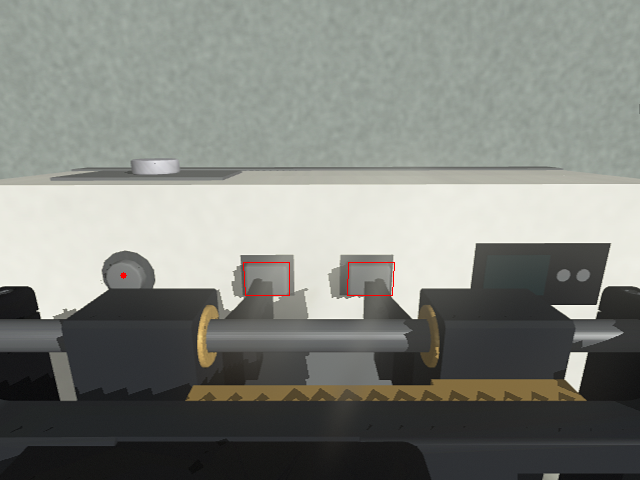

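View pics/s2.png

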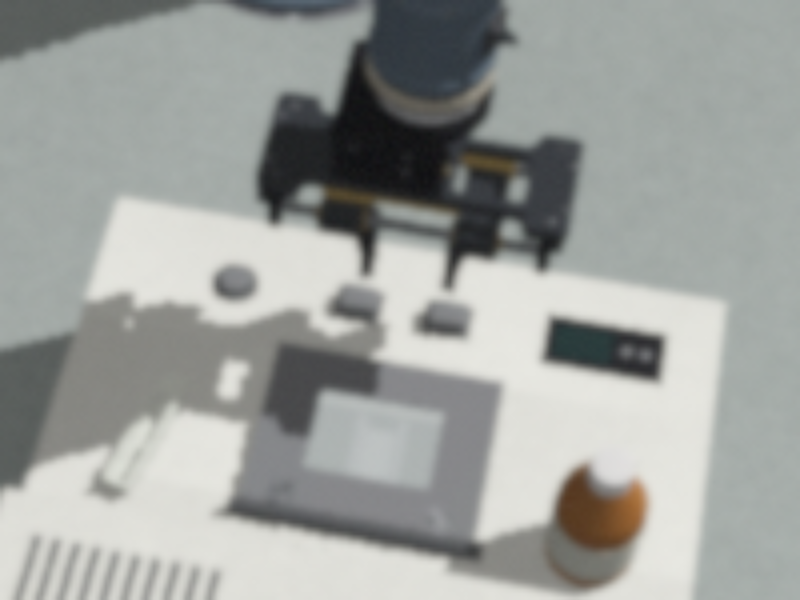

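The fingertips are lined up over the two buttons: predicted top faces match at cols 243–290 and 347–394, rows 262–295. The red key point matches too, and the scene view shows the fingers level with the buttons and clear of the cover. Next I'll press until bottomed, and hold.

Run:
```python
from h import *
np.set_printoptions(precision=1,suppress=True)
def st(l):
    s=ctrl.read_state();print(l,round(s["time"],2),s["tool_pos"],s["contact_force"],s["torque"],s["opening"])
P=[503.0,94.5]
ctrl.servo_line(P+[176],velocity=60); st("pre")
print(ctrl.servo_line(P+[159],velocity=12,contact_N=16)); st("press")
ctrl.dwell(0.3); st("hold")
ctrl.dwell(2.2); st("hold2")
p=ctrl.snapshot("scene"); c=proj(p,[540,90,150]).astype(int); cv2.imwrite("pics/s3.png",cv2.resize(p["frame"][c[1]-75:c[1]+75,c[0]-100:c[0]+100],None,fx=4,fy=4))
```

```text
pre 6.53 [502.9  94.4 175.6] [ 0.5 -0.1  0.3] [0.  0.  0.1] 44.92540971212499
True
press 7.53 [503.1  94.5 164.6] [-2.2  0.4  5.6] [-0.1  0.3  0. ] 44.92144677906672
hold 7.83 [503.1  94.6 164.6] [-0.8 -0.2  6.6] [-0.   0.3 -0. ] 45.247644068782215
hold2 10.03 [503.1  94.5 164.6] [-1.4 -0.   7.1] [-0.   0.3  0. ] 44.97743193526261
```

View pics/s3.png

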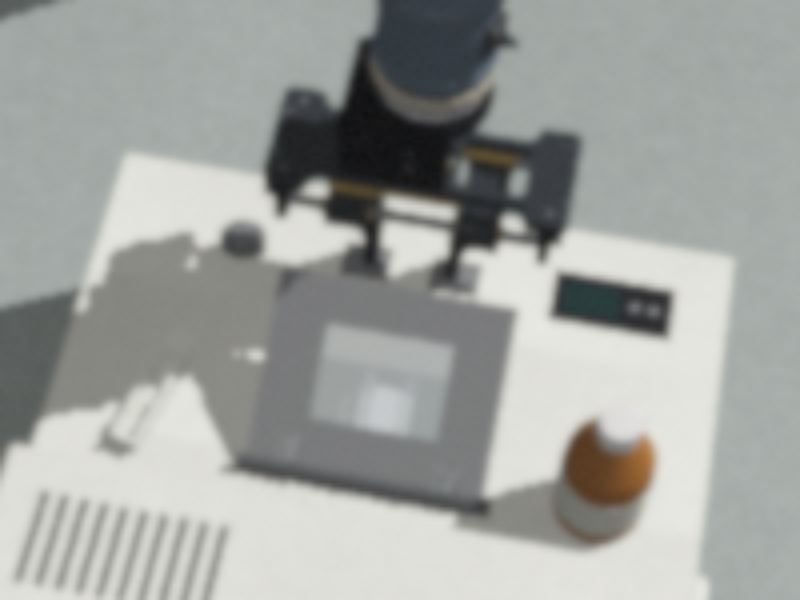

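The cover has risen, with its front edge now at about rows 270–310 in the crop. The force is 7 N, which is about fully down. I'll press slightly further to be sure they bottom out, hold, and measure the cover angle.

Run:
```python
from h import *
np.set_printoptions(precision=1,suppress=True)
def st(l):
    s=ctrl.read_state();print(l,round(s["time"],2),s["tool_pos"],s["contact_force"],s["torque"])
P=[503.0,94.5]
print(ctrl.servo_line(P+[161.5],velocity=5,contact_N=12)); st("press")
ctrl.dwell(1.5); st("hold")
p=ctrl.snapshot("scene"); im=p["frame"]
a=np.radians(81);uy=np.array([np.cos(a),np.sin(a),0]);ux=np.array([uy[1],-uy[0],0]);m=np.array([503.,94.5,140])
H=m+ux*170+np.array([0,0,4])   # hinge: 45+120+5 behind button line
big=cv2.resize(im,None,fx=4,fy=4)
for th,col in ((0.12,(255,0,0)),(0.4,(0,255,255)),(0.5,(0,0,255))):
    f=-ux*np.cos(th)+np.array([0,0,np.sin(th)]); n=ux*np.sin(th)+np.array([0,0,np.cos(th)])
    q=np.array([proj(p,H+f*d+n*4+uy*y) for d,y in((5,75),(125,75),(125,-75),(5,-75))])*4
    cv2.polylines(big,[q.round().astype(int)],True,col,1)
c=(proj(p,[560,90,150])*4).astype(int); cv2.imwrite("pics/s4.png",big[c[1]-300:c[1]+300,c[0]-400:c[0]+400])
```

```text
True
press 10.43 [503.1  94.5 164.6] [-1.   0.1  5.9] [-0.   0.3  0. ]
hold 11.93 [503.1  94.5 164.7] [-1.1  0.7  6.3] [-0.1  0.3  0.1]
```

View pics/s4.png

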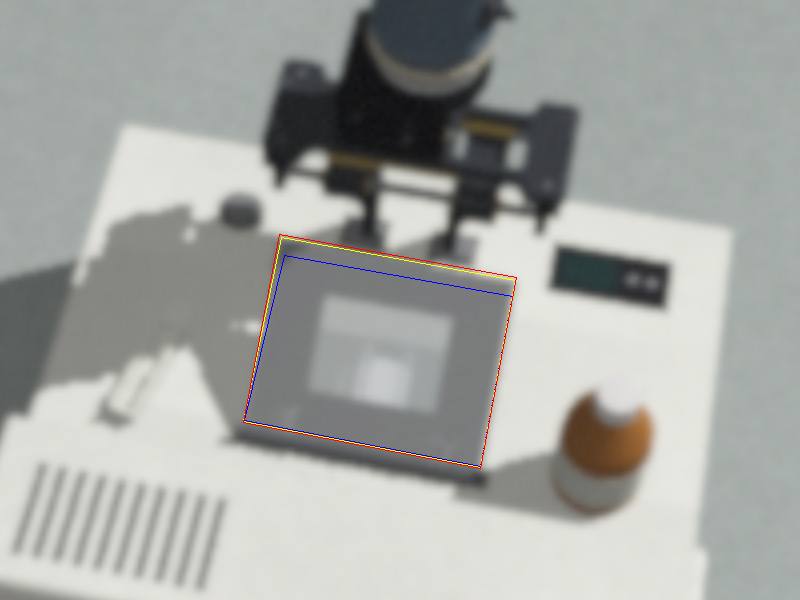

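The cover outline matches the 0.4–0.5 rad prediction, clearly past the 0.12 step. The extra push hit a stiff stop straight away, so both buttons are bottomed. I'll release straight up, back away and check.

Run:
```python
from h import *
np.set_printoptions(precision=1,suppress=True)
ctrl.servo_line([503,94.5,185],velocity=40)
ctrl.servo_line([503,94.5,330],velocity=150)
ctrl.servo_line([440,85,340],velocity=120)
ctrl.dwell(0.5)
w=ctrl.snapshot("wrist")["frame"]
p=ctrl.snapshot("scene"); c=proj(p,[560,90,150]).astype(int)
s4=cv2.resize(p["frame"][c[1]-75:c[1]+75,c[0]-100:c[0]+100],(400,300),interpolation=cv2.INTER_CUBIC)
cv2.imwrite("pics/f5.png",np.hstack([cv2.resize(w,(400,300)),s4]))
t=ctrl.snapshot("scene")
for n,z in [("acid_bottle",190),("boat",146),("jar",60),("calculator",18)]:
    print(n,[(round(r["score"],2),np.array(r["uv"])) for r in ctrl.spot_in(t,n)[:1]])
s=ctrl.read_state();print(s["time"],s["tool_pos"],s["contact_force"])
```

```text
acid_bottle [(0.66, array([127.1, 236.7]))]
boat [(0.77, array([286. , 235.4]))]
jar [(0.74, array([505.2, 203.8]))]
calculator [(0.77, array([130.3, 237.5]))]
15.3083 [440.  85. 340.] [-0.4  0.5 -0.7]
```

View pics/f5.png

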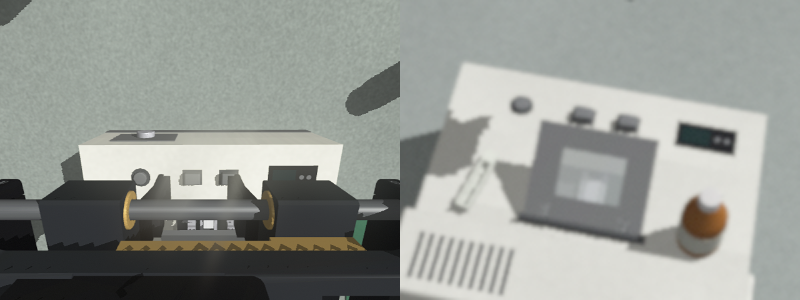

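The cover is standing open, both buttons are up at (582,115) and (626,122), and the key, boat and bottle haven't moved.

```bash
python3 -c "
from bench import ctrl
print(ctrl.sign_off())"
```

```text
the job is handed in; nothing more can be done
None
```

The job is done and handed in: I pressed both latch buttons together, the cover rose, and I let the buttons come up with the cover left standing open. I handed in at about 15.3 s on the robot's clock, against the 32 s limit.

- **Press:** I set the fingers about 60 mm apart, one fingertip on each button, and pressed until they hit their stop at about 6–7 N for the pair. I held them down for over 4 s. An extra push moved the tool no further, so both were fully down.
- **Cover:** With the buttons held, its outline matched the predicted 0.4–0.5 rad opening, well past the 0.12 catch step. The camera view could not separate 0.4 from 0.5. After release, the pictures show it still open.
- **Buttons and surroundings:** The last pictures show both buttons up, the run key untouched and the arm clear of everything. The boat, jar and calculator were found within about 4 pixels of where they started.
- **Disagreement:** In the last check the network placed the bottle on the calculator, which is a false detection. The picture shows the bottle in its original place.

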